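Clear the repair stand and hold the shoe last over it

TASK

Lift the round anvil off the pin of the shoe-repair stand and set it gently upright on the bench, midway between the shoe-polish tin and the amber glue jar. Then grip the cast shoe last across its waist at its balance point, lift it off the wooden rest, carry it level, and finish still holding it, level and motionless, with its socket straight above the bare pin and a few centimetres clear of it; do not lower it on or let go. Leave the tin, the jar, the tape roll and the stack of rubber heels where they are.

Things in the scene. Friction and masses are not known exactly. Their poses are not given: they have to be found in the camera images.
- table: The wooden bench; its top is at z = 0.
- stand: Fixed dark cast stand, left or right on the bench, across from the wooden rest: square foot 110 x 110 x 16 mm, round column (radius 34 mm at the foot, 22 mm from 34 mm height) up to a shoulder 80 mm above the bench; on it an upright steel pin, 16 mm diameter, 24 mm long. Origin: centre of the underside, on the bench; z up along the pin.
- pin_tip (a point): Centre of the top of the stand's pin, 104 mm above the bench.
- anvil: Loose round steel anvil: plain upright cylinder 46 mm diameter, 42 mm high, 0.3 kg, flat top, with a 19 mm hole, 28 mm deep, in its underside. At the start it sits over the stand's pin on the shoulder (underside 80 mm above the bench); lifted straight up by 24 mm it is free. Origin: centre of its underside, z up.
- tin: Loose low round dark metal polish tin, 76 mm diameter, 28 mm high, standing in the middle of the bench. Origin: centre of the underside. Its own x axis points at the glue jar, whose centre is 200 mm away.
- jar: Loose amber glass glue jar with black cap and paper label, 56 mm diameter, 65 mm high, 200 mm from the tin. Origin: centre of the underside.
- rest: Fixed wooden rest: board 230 x 80 x 12 mm with a block at one end, 30 x 50 mm and 63 mm high from the bench, 85 mm from the board's centre along its +x, on which the last's toe lies. Origin: centre of the underside; x along the board towards the block.
- last: Loose cast-alloy shoe last like a shoe sole, 201 mm long, 0.6 kg +-15%, lying level on the rest, 12 mm above the bench. Origin: mouth of the boss under the heel; x to the toe (away from the robot, +-0.5 rad), z up. Boss 42 mm wide, z 0-45. Heel plate 52 mm wide at x 0, z 45-63. Waist bar, to be gripped across y: 32 mm wide, x 26-95, z 41-63. Toe plate 60 mm wide, x 95-175, z 51-63 mm.
- last_balance (a point): Point on the waist bar, at mid height, directly above the last's centre of mass (within 2 mm): x = 52 mm from the boss axis towards the toe, y = 0, z = 52 mm in the last's frame; 78 mm from the heel end of the 201 mm length.
- last_socket (a point): Centre of the mouth of the last's socket: the round blind hole, about 20 mm wide and 27 mm deep, in the underside of the boss; same point as the origin of the last.
- tape: Loose black tape roll, 90 mm diameter, 30 mm high, beyond the middle of the bench; clutter, to be left alone. Origin: on its underside.
- heels: Stack of black rubber heels, about 65 x 60 mm, 21 mm high, beyond the middle; clutter, to be left alone. Origin: on its underside.
Things that resemble listed ones, but are neither listed nor needed, are in the scene too. Of the things that look like the anvil, the smallest one is meant. What is shaped like the tin but green is not meant.

How it is judged:
On the way, in this order (a step that is already met when the one before it is completed fails the run):
1. the anvil stands on the bench midway between tin and jar, let go (x of anvil in the frame of tin between 0.075 and 0.125 m and y of anvil in the frame of tin between -0.025 and 0.025 m and height (world z) of anvil below 0.005 m and angle between anvil's own z axis and vertical below 0.1 rad and linear speed of anvil below 0.02 m/s and contact force between anvil and the fingers below 0.05 N), for 0.2 s.
2. the last is lifted level off the rest in the fingers (z of last in the frame of rest above 0.03 m and contact force between last and the fingers above 2 N and angle between last's own z axis and vertical below 0.1 rad and contact force between last and rest below 0.1 N), for 0.2 s.
3. the last is held level and still above the pin (horizontal distance between last_socket and pin_tip below 0.012 m and z of last_socket in the frame of pin_tip between 0.01 and 0.07 m and angle between last's own z axis and vertical below 0.07 rad and contact force between last and the fingers above 2 N and horizontal distance between the grasp point and last_balance below 0.02 m and linear speed of last below 0.02 m/s and angular speed of last below 0.1 rad/s and contact force between last and stand below 0.1 N and contact force between last and rest below 0.1 N), for 0.2 s.
At the end, for the whole second after the job is handed in: Anvil upright on the bench, released, within 25 mm of midway between tin and jar (along and across). Last in the fingers, TCP within 20 mm of its balance point, level within 0.07 rad, still, touching nothing else, socket within 12 mm of the pin axis and 10 to 70 mm above its tip (all of step 1 and all of step 3); the arm keeps its last pose, push and grip.
It fails at once if the polish tin is moved more than 15 mm (distance of tin from where it was at the start of the episode above 0.015 m).
It fails at once if the glue jar is moved more than 15 mm (distance of jar from where it was at the start of the episode above 0.015 m).
It fails at once if the last tips more than 0.25 rad from level (angle between last's own z axis and vertical above 0.25 rad).
It fails at once if the anvil is dropped or flung: out of the fingers it goes faster than 0.4 m/s (a fall of about 8 mm) (linear speed of anvil above 0.4 m/s and contact force between anvil and the fingers below 0.05 N).
It fails at once if the tape roll or the stack of rubber heels is moved more than 30 mm (distance of any of tape, heels from where it was at the start of the episode above 0.03 m).
It also fails if it takes over 54 s, if anything falls off the work surface, if the arm or the gripper's body presses on something with over 40 N, if the wrist force passes 120 N, or if a joint passes its speed limit or range.

ROBOT

A 6-joint arm with a two-finger parallel gripper is mounted at the origin on the work surface. World frame = base frame: x ahead of the robot, y to its left, z up, the work surface at z = 0. Lengths are in m, angles in rad, forces in N, time in s.
With the tool pointing down it reaches from about 0.25 to 0.725 m from the base axis. Payload 9.7 kg.
Tool frame: the origin (TCP) lies between the finger pads, 19 mm behind the fingertips; this is the grasp point; z points along the fingers, y is the line along which they close (so a half turn about z gives the same grasp; the last joint's range is limited). The gripper opens to 85 mm and grips with 20 to 120 N. Pads are 22 mm wide; open, the fingers measure 114 mm over their backs; the gripper's body (76 mm by 85 mm) begins 54 mm behind the grasp point. The pads swing forward as they close: fully open they stand 13 mm farther back than shut.
Start: joints at [-1.152, 0.087, 0.176, 1.66, 0, 1.571], TCP at [0.224, -0.502, 0.25] pointing down, gripper open.
Joint ranges: [-3.13, 3.13], [-0.85, 1.81], [-1.15, 1.24], [-2.2, 2.28], [-1.44, 1.52], [-3.14, 3.14]. Speed limits (rad/s): [2.22, 2.22, 2.57, 3.14, 3.14, 3.14].

INTERFACE

Orientations are given as a unit quaternion [x, y, z, w].
In Python, from cell import monitor, eyes, r, finder gives the robot as it stands.
- The arm moves only by the shell command python3 -m creep 'ROWS' [OPENING] [FORCE]. ROWS is a JSON object of lists of equal length, an entry for each row: "dp": the shift along the tool's x, y, z in mm, a list of three; "twist": the turn, a rotation vector about the tool's x, y, z in degrees, a list of three. In form: {"dp": [[x, y, z], ...], "twist": [[wx, wy, wz], ...]}. A call has 1 to 5 rows; each row is the pose to reach, as a shift and turn from the pose commanded when the call began, along the tool's axes at that moment; what a row does not reach only later rows make up. A row lasts 1/10 s, in which the tool goes at most 50 mm and 8.59 degrees, less where a joint would pass 70% of its speed; a pose out of reach is approached as far as the arm can. A call with a gripper value outside its range is refused whole. OPENING is the finger opening in mm, from 0 to 85.4, set as the call begins (- or left out, the last holds). The fingers move at their own pace and stop on an object; FORCE is the grip in N (left out, the last holds). Time passes only in rows, so rows that repeat a pose let the fingers close. It gives the time, the measured TCP pose, the force, the opening and the grip force at its end, in the units of the state.
- monitor.state(): the state, without advancing time (a new reading comes with each control period).
- eyes.read_camera(name): name is "scene" or "top" or "wrist"; returns the picture (400x640x3 uint8, red, green, blue); there is no depth.
- eyes.calibration(name): a dict with "fx", "fy", "cx", "cy" (pixels), "position" and "orientation" of the camera in the world. Camera axes: x right, y up, looking along -z (the intrinsics and any distortion apply to the point x, -y, -z); pixel columns grow to the right and rows downward; lengths in m; the calibration is good to about 2 mm. A picture is of the moment at which its call begins: read the wrist's pose just before it. calibration takes no time and is no camera call; for the wrist camera it gives the pose at the moment of the call.
- r.job_done(): hands the job in; it is judged then, once.
Trained networks look in the newest picture that a camera, given by its name, has taken for a name from the list of things; names that differ only in an ending like _2 or _b are one class to them, and where a whole thing is asked for, a point or a joint stands for the part that bears it (a point fixed in the world has none). Each returns a list of dicts, best first, with "score" (0 to 1); they miss things now and then, are a little off and sometimes report something else, mostly with a low value. They report only what shows in the picture. A call takes as long as a camera call. They do not tell look-alikes from the thing itself.
- finder.boxes_of(name, camera): "centre" ([x, y, z] in m, in world coordinates, good to about 4 mm: the middle of the surface that is visible of it).
The state is a dict: "t": time; "joints": joint angles; "joint_vel": joint speeds; "joint_torque": joint torques, N m; "tcp_pos": TCP position; "ee_rot": TCP orientation; "force": force on the tool from outside, world axes, zero at the start; "ft_torque": the same for the moment, N m; "grip_width": opening from 0.0 (shut) to 1.0 (fully open); "finger_force": force on a finger pad.
Only numpy, scipy, OpenCV 4.12 (cv2) and the standard library are available. Lean on these libraries where they do the work, as an engineer would, in place of code of your own. Each camera call takes 0.05 s, during which the arm holds its last target. There are 200 camera calls.

## Working session

There is one attempt and no reset: what is moved stays moved. The work goes in short steps, Python scripts to look and compute and a shell command to move; the robot and the scene stay as the last step left them, time stands still between calls to the robot, and variables do not carry over. Pictures are saved under pics/ and viewed, at most 10 in all, crops included, and the job is handed in when it is done.

```bash
ls; mkdir -p pics; python3 - <<'E'
from cell import monitor, eyes, r, finder
import cv2,numpy as np
s=monitor.state();print(s['t'],s['tcp_pos'],s['ee_rot'],s['grip_width'])
for c in ('top','scene'):
    im=eyes.read_camera(c);cv2.imwrite(f'pics/{c}0.png',im[:,:,::-1])
    k=eyes.calibration(c);print(c,k)
    for n in ('anvil','tin','jar','last','rest','stand','tape','heels','last_balance','pin_tip'):
        try:print(n,[(np.round(d['centre'],3).tolist(),round(d['score'],2)) for d in finder.boxes_of(n,c)])
        except Exception as e:print(n,e)
E
```

```text
pics
0.0 [ 0.22356642 -0.50227928  0.24925836] [ 9.78158508e-01  2.07859225e-01 -1.46531493e-04 -6.73638267e-04] 1.0030342540000723
top {'fx': 391.848386326229, 'fy': 391.848386326229, 'cx': 318.5946716543556, 'cy': 204.66023029267882, 'position': array([ 0.40209239, -0.00528741,  0.87794903]), 'orientation': array([-0.07005551,  0.06564739,  0.71394112, -0.69359262])}
anvil [([0.511, -0.285, 0.118], 0.9), ([0.643, -0.22, 0.052], 0.73), ([0.388, -0.278, 0.053], 0.59)]
tin [([0.574, 0.03, 0.028], 0.96), ([0.495, -0.117, 0.027], 0.72), ([0.449, 0.08, 0.06], 0.54)]
jar [([0.451, 0.08, 0.062], 0.83)]
last [([0.554, 0.271, 0.072], 0.59), ([0.511, -0.063, 0.001], 0.25)]
rest [([0.52, 0.245, 0.011], 0.83)]
stand [([0.5, -0.273, 0.016], 0.92)]
tape [([0.704, 0.097, 0.029], 0.66)]
heels [([0.551, 0.268, 0.078], 0.74), ([0.704, -0.096, 0.023], 0.66), ([0.707, 0.097, 0.031], 0.5)]
last_balance [([0.55, 0.269, 0.074], 0.93)]
pin_tip [([0.502, -0.271, 0.014], 0.76), ([0.51, -0.066, 0.0], 0.63)]
scene {'fx': 452.8934963487385, 'fy': 452.8934963487385, 'cx': 328.09148284779224, 'cy': 203.7770588099305, 'position': array([1.03743729, 0.02914989, 0.88410599]), 'orientation': array([0.19650099, 0.19945714, 0.68963125, 0.66784201])}
anvil [([0.402, -0.267, 0.052], 0.86), ([0.524, -0.288, 0.121], 0.7), ([0.66, -0.216, 0.058], 0.56)]
tin [([0.578, 0.029, 0.026], 0.86), ([0.503, -0.111, 0.023], 0.76), ([0.467, 0.081, 0.058], 0.69)]
jar [([0.465, 0.082, 0.058], 0.77)]
last [([0.559, 0.273, 0.077], 0.81), ([0.709, -0.089, 0.02], 0.33)]
rest [([0.575, 0.26, 0.012], 0.69)]
stand [([0.53, -0.276, 0.02], 0.86)]
tape [([0.71, 0.098, 0.029], 0.85)]
heels [([0.708, -0.09, 0.018], 0.75)]
last_balance [([0.559, 0.269, 0.08], 0.58)]
pin_tip [([0.535, -0.273, 0.015], 0.77)]
```

View pics/top0.png

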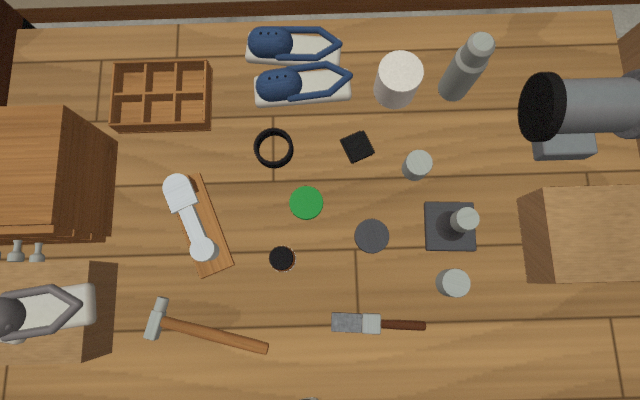

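View pics/scene0.png

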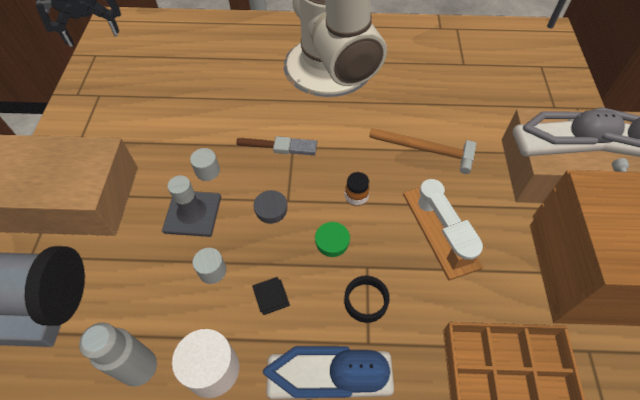

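The top view shows the stand with the smallest anvil on it at about (465,219). The look-alike anvils on the bench are at (418,165) and (453,283). The dark tin is at (372,236) and the green decoy at (306,203). The jar is at (282,259), and the last has its heel at (203,248) and its toe at (178,185). I'll refine these by fitting circles and outlines.

```bash
cat > h.py <<'E'
import numpy as np,cv2
from scipy.spatial.transform import Rotation as R
from cell import monitor, eyes, r, finder
def K(c):
    k=eyes.calibration(c); return k
def proj(k,P):
    q=(np.atleast_2d(P)-k['position'])@R.from_quat(k['orientation']).as_matrix()
    return np.c_[k['cx']+k['fx']*q[:,0]/-q[:,2], k['cy']+k['fy']*(-q[:,1])/-q[:,2]]
def unproj(k,uv,z):
    uv=np.atleast_2d(uv).astype(float)
    d=np.c_[(uv[:,0]-k['cx'])/k['fx'],-(uv[:,1]-k['cy'])/k['fy'],-np.ones(len(uv))]@R.from_quat(k['orientation']).as_matrix().T
    return k['position']+d*((z-k['position'][2])/d[:,2])[:,None]
def circ(x,y,z,rad,n=60):
    a=np.linspace(0,2*np.pi,n);return np.c_[x+rad*np.cos(a),y+rad*np.sin(a),0*a+z]
def draw(im,k,P,col,s,o,closed=True):
    p=((proj(k,P)-o+0.5)*s-0.5); cv2.polylines(im,[np.round(p*16).astype(np.int32)],closed,col,1,cv2.LINE_AA,4)
def crop(img,o,w,h,s): return cv2.resize(img[o[1]:o[1]+h,o[0]:o[0]+w],None,fx=s,fy=s,interpolation=cv2.INTER_CUBIC)
def tool(target):
    "target xyz -> dp (mm) in the tool axes from now"
    s=monitor.state(); return R.from_quat(s['ee_rot']).inv().apply(np.array(target)-s['tcp_pos'])*1000
def twist_for_yaw(deg_closing):
    "twist about tool z so closing line y lies at given world angle (mod 180); assumes pointing down; includes tilt fix"
    s=monitor.state(); M=R.from_quat(s['ee_rot']); a=np.radians(deg_closing)
    best=None
    for a in (a,a+np.pi):
        y=np.array([np.cos(a),np.sin(a),0]);z=np.array([0,0,-1.]);G=R.from_matrix(np.c_[np.cross(y,z),y,z])
        v=np.degrees((M.inv()*G).as_rotvec())
        if best is None or np.linalg.norm(v)<np.linalg.norm(best):best=v
    return best
E
cat > ov.py <<'E'
from h import *
T=K('top');S=K('scene')
t=cv2.imread('pics/top0.png');s=cv2.imread('pics/scene0.png')
u=lambda p,z:np.round(unproj(T,p,z),4).tolist()
print('foot',u([(425,202),(475,203),(477,250),(425,249)],.016))
print('last heel, toe',u([(203,249),(178,185)],.075))
import sys
A=(0.518,-0.287);F=(0.518,-0.287)
heel=np.array([0.475,0.245]);ang=np.radians(20)
e=np.array([np.cos(ang),np.sin(ang)]);n=np.array([-e[1],e[0]])
sqr=lambda yaw,c,a,b,z:np.c_[np.array([[a,b],[a,-b],[-a,-b],[-a,b]])@np.array([[np.cos(yaw),np.sin(yaw)],[-np.sin(yaw),np.cos(yaw)]])+c,np.full(4,z)]
def L(x,y,z):return np.r_[heel+x*e+y*n,z]
def mk(img,k,o,w,h,sc):
    im=crop(img,o,w,h,sc)
    draw(im,k,circ(*A,.122,.023),(0,0,255),sc,o)
    draw(im,k,sqr(np.radians(0),F,.055,.055,.016),(0,255,255),sc,o)
    draw(im,k,circ(.498,-.115,.028,.038),(0,255,0),sc,o)
    draw(im,k,circ(.455,.080,.065,.022),(255,0,255),sc,o)
    draw(im,k,circ(*heel,.075,.026),(0,0,255),sc,o)
    draw(im,k,np.array([L(95,30,0.075)]) if 0 else np.array([L(.026,.016,.075),L(.095,.016,.075),L(.095,.03,.075),L(.175,.03,.075),L(.175,-.03,.075),L(.095,-.03,.075),L(.095,-.016,.075),L(.026,-.016,.075)]),(255,0,0),sc,o)
    return im
if __name__=='__main__':
    a=mk(t,T,(150,160),350,130,2.28);b=mk(s,S,(150,160),350,130,2.28)
    cv2.imwrite('pics/ov1.png',np.vstack([a,b]))
E
python3 ov.py
```

```text
foot [[0.5689, -0.2405, 0.016], [0.5633, -0.3517, 0.016], [0.4588, -0.3452, 0.016], [0.4642, -0.2322, 0.016]]
last heel, toe [[0.473, 0.2368, 0.075], [0.6096, 0.2936, 0.075]]
```

View pics/ov1.png

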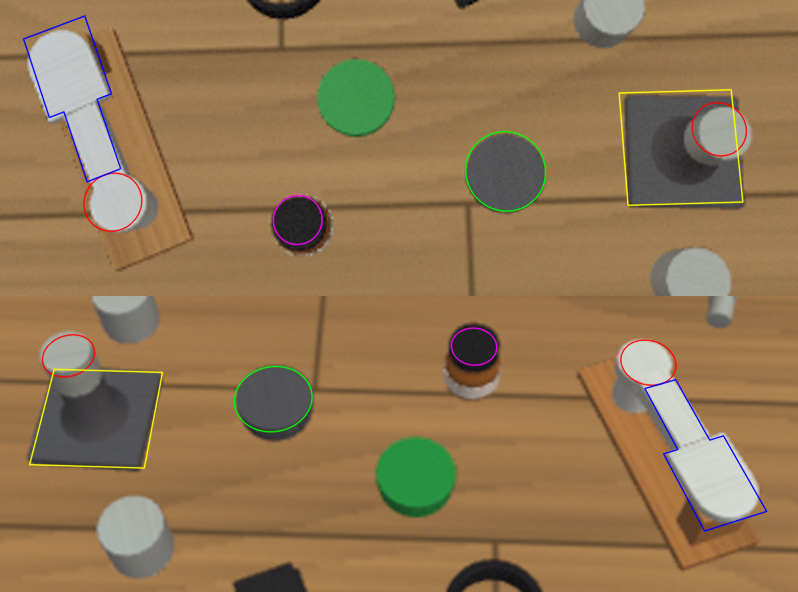

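The overlay checks out in both views: the tin fits at (0.498,-0.115), and the jar at (0.454,0.080) is 200 mm from it. The anvil and stand sit nearer (0.515,-0.290), and the last's heel nearer (0.474,0.243) with yaw about 20°. Next I'll go above the anvil.

```bash
python3 - <<'E'
from h import *
print(tool((.515,-.29,.25)).round(1),twist_for_yaw(-29).round(1))
E
```

```text
[352.6 -75.6  -0. ] [  0.   0. -37.]
```

```bash
python3 -m creep '{"dp":[[35,-8,0],[75,-16,0],[115,-25,0],[155,-33,0],[195,-42,0]],"twist":[[0,0,-7],[0,0,-14],[0,0,-21],[0,0,-28],[0,0,-35]]}' 85; python3 - <<'E'
from h import *
print(tool((.515,-.29,.25)).round(1),twist_for_yaw(-29).round(1))
E
```

```text
t: 1.6
tcp_pos: [0.3859, -0.3837, 0.2501]
ee_rot: [0.869, 0.494, 0.0, 0.0]
force: [-0.0, -0.3, -0.1]
grip_width: 0.996
finger_force: 0.0
[1.465e+02 6.310e+01 1.000e-01] [ 0.   0.  -1.7]
```

```bash
python3 -m creep '{"dp":[[35,15,0],[75,32,0],[110,48,0],[135,59,0],[146,63,0]],"twist":[[0,0,-1],[0,0,-2],[0,0,-2],[0,0,-2],[0,0,-2]]}' 85; python3 -m creep '{"dp":[[0,0,0],[0,0,0]],"twist":[[0,0,0],[0,0,0]]}'; python3 - <<'E'
from h import *
k=K('wrist');im=eyes.read_camera('wrist')
print([(np.round(d['centre'],3),round(d['score'],2)) for d in finder.boxes_of('anvil','wrist')])
b=im[:,:,::-1].copy();s=monitor.state();print(s['tcp_pos'])
draw(b,k,circ(.515,-.29,.122,.023),(0,0,255),1,(0,0))
draw(b,k,circ(.515,-.29,.016,.034),(0,255,0),1,(0,0))
cv2.imwrite('pics/w1.png',b)
E
```

```text
t: 2.1
tcp_pos: [0.5156, -0.2905, 0.2495]
ee_rot: [0.861, 0.508, -0.0, -0.0]
force: [-0.3, -1.0, -0.0]
grip_width: 0.991
finger_force: 0.0
t: 2.3
tcp_pos: [0.5133, -0.2926, 0.25]
ee_rot: [0.862, 0.507, -0.0, -0.0]
force: [0.1, -0.6, -0.2]
grip_width: 0.994
finger_force: 0.0
[(array([ 0.397, -0.279,  0.051]), 0.93), (array([ 0.649, -0.226,  0.058]), 0.71), (array([ 0.513, -0.286,  0.122]), 0.63)]
[ 0.51303518 -0.29296561  0.25022384]
```

View pics/w1.png

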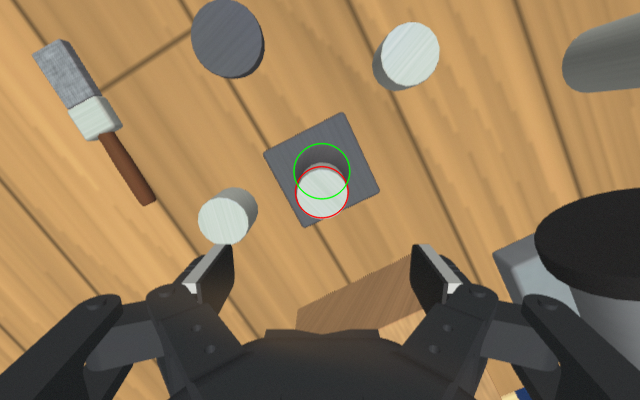

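The wrist view shows the anvil top at (321,192), matching the projected circle to about 1 px, so (0.515,-0.290) holds. Now I'll descend.

```bash
python3 - <<'E'
from h import *
print(tool((.5148,-.2895,.104)).round(1),twist_for_yaw(-29).round(1))
E
```

```text
[  3.9  -0.2 146.2] [ 0.   0.  -0.1]
```

```bash
python3 -m creep '{"dp":[[2,0,25],[2,0,55],[2,0,85],[2,0,110],[2,0,115]],"twist":[[0,0,0],[0,0,0],[0,0,0],[0,0,0],[0,0,0]]}' 85; python3 - <<'E'
from h import *
print(tool((.5148,-.2895,.104)).round(1),twist_for_yaw(-29).round(1))
E
```

```text
t: 2.9
tcp_pos: [0.5129, -0.2906, 0.1321]
ee_rot: [0.862, 0.507, -0.001, -0.002]
force: [0.8, 0.3, -1.0]
grip_width: 0.997
finger_force: 0.0
[ 1.9  1.3 28.1] [-0.2  0.  -0.1]
```

```bash
python3 -m creep '{"dp":[[2,1,10],[2,1,20],[2,1,29],[2,1,29]],"twist":[[0,0,0],[0,0,0],[0,0,0],[0,0,0]]}' 85; python3 -m creep '{"dp":[[0,0,0],[0,0,0],[0,0,0],[0,0,0],[0,0,0]],"twist":[[0,0,0],[0,0,0],[0,0,0],[0,0,0],[0,0,0]]}' 30 30;  python3 -m creep '{"dp":[[0,0,0],[0,0,0],[0,0,0]],"twist":[[0,0,0],[0,0,0],[0,0,0]]}'
```

```text
t: 3.3
tcp_pos: [0.5164, -0.2889, 0.105]
ee_rot: [0.862, 0.507, -0.0, -0.001]
force: [-0.1, -0.1, -0.4]
grip_width: 0.994
finger_force: 0.0
t: 3.8
tcp_pos: [0.5167, -0.289, 0.1067]
ee_rot: [0.862, 0.508, 0.0, 0.0]
force: [-3.1, 1.4, 5.7]
grip_width: 0.532
finger_force: 31.0
t: 4.1
tcp_pos: [0.5167, -0.289, 0.1067]
ee_rot: [0.862, 0.508, 0.0, 0.0]
force: [-3.0, 2.1, 5.4]
grip_width: 0.525
finger_force: 31.0
```

```bash
python3 -m creep '{"dp":[[0,0,-5],[0,0,-15],[0,0,-30],[0,0,-45],[0,0,-55]],"twist":[[0,0,0],[0,0,0],[0,0,0],[0,0,0],[0,0,0]]}' - 40; python3 -m creep '{"dp":[[0,0,0],[0,0,0]],"twist":[[0,0,0],[0,0,0]]}'; python3 - <<'E'
from h import *
print(tool((.476,-.0175,.16)).round(1),twist_for_yaw(12.7).round(1), monitor.state()['joints'])
E
```

```text
t: 4.6
tcp_pos: [0.5173, -0.2894, 0.1634]
ee_rot: [0.862, 0.507, 0.001, 0.001]
force: [-0.1, -0.7, -3.2]
grip_width: 0.526
finger_force: 41.4
t: 4.8
tcp_pos: [0.5169, -0.2892, 0.1611]
ee_rot: [0.862, 0.508, 0.0, 0.0]
force: [-0.2, -0.2, -3.1]
grip_width: 0.526
finger_force: 41.5
[ 217.8 -167.5    1. ] [  0.    0.  -41.7] [-5.10050793e-01  1.72419914e-01  9.87268179e-02  1.49678004e+00
 -1.29619732e-05  1.56696366e+00]
```

```bash
python3 -m creep '{"dp":[[20,-15,0],[50,-38,0],[85,-65,0],[120,-92,0],[150,-115,0]],"twist":[[0,0,-6],[0,0,-14],[0,0,-22],[0,0,-30],[0,0,-38]]}'; python3 - <<'E'
from h import *
print(tool((.476,-.0175,.16)).round(1),twist_for_yaw(12.7).round(1))
E
```

```text
t: 5.3
tcp_pos: [0.4879, -0.1003, 0.1601]
ee_rot: [0.647, 0.762, -0.0, -0.001]
force: [1.5, 1.2, -2.5]
grip_width: 0.527
finger_force: 41.7
[83.7  1.7  0.2] [-0.1 -0.  -3.4]
```

```bash
python3 -m creep '{"dp":[[30,1,0],[55,1,20],[75,2,45],[80,2,65],[80,2,80]],"twist":[[0,0,-2],[0,0,-3],[0,0,-3],[0,0,-3],[0,0,-3]]}';python3 -m creep '{"dp":[[0,0,0],[0,0,0]],"twist":[[0,0,0],[0,0,0]]}'; python3 - <<'E'
from h import *
print(tool((.476,-.0175,.0275)).round(1),twist_for_yaw(12.7).round(1))
k=K('wrist');im=eyes.read_camera('wrist');b=im[:,:,::-1].copy()
draw(b,k,circ(.498,-.115,.028,.038),(0,255,0),1,(0,0))
draw(b,k,circ(.454,.08,.065,.022),(255,0,255),1,(0,0))
cv2.imwrite('pics/w2.png',b)
for n in('tin','jar'):print(n,[(np.round(d['centre'],3),round(d['score'],2)) for d in finder.boxes_of(n,'wrist')])
E
```

```text
t: 5.8
tcp_pos: [0.4774, -0.0219, 0.079]
ee_rot: [0.629, 0.778, -0.001, -0.001]
force: [0.8, -0.3, -3.1]
grip_width: 0.524
finger_force: 41.8
t: 6.0
tcp_pos: [0.4784, -0.0233, 0.0812]
ee_rot: [0.63, 0.777, -0.0, -0.0]
force: [0.3, 0.2, -2.4]
grip_width: 0.527
finger_force: 41.7
[ 6.2 -1.1 53.7] [-0.   0.  -0.7]
tin [(array([0.573, 0.028, 0.026]), 0.77), (array([ 0.467, -0.099,  0.026]), 0.68)]
jar [(array([0.457, 0.075, 0.067]), 0.57)]
```

View pics/w2.png

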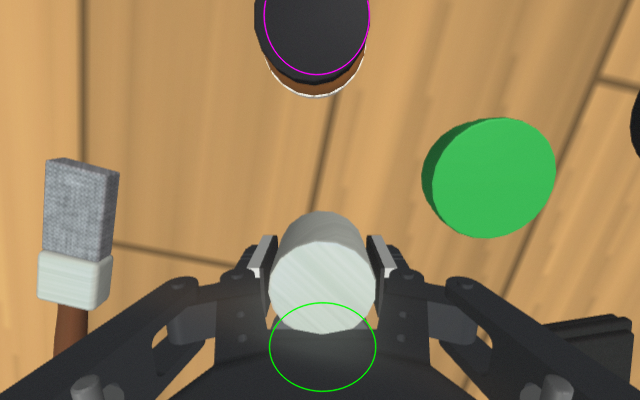

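The anvil is held upright at (322,285) in the wrist view. The jar cap at (312,20) agrees with my estimate to about 2 mm, so I'll lower the anvil.

```bash
python3 -m creep '{"dp":[[6,-1,12],[6,-1,25],[6,-1,37],[6,-1,44],[6,-1,48]],"twist":[[0,0,0],[0,0,0],[0,0,0],[0,0,0],[0,0,0]]}';python3 -m creep '{"dp":[[0,0,1],[0,0,2],[0,0,3],[0,0,4],[0,0,4]],"twist":[[0,0,0],[0,0,0],[0,0,0],[0,0,0],[0,0,0]]}'
```

```text
t: 6.65
tcp_pos: [0.4755, -0.0172, 0.0317]
ee_rot: [0.629, 0.777, -0.0, -0.001]
force: [-0.2, -0.8, -3.1]
grip_width: 0.529
finger_force: 41.9
t: 7.15
tcp_pos: [0.4762, -0.0172, 0.0291]
ee_rot: [0.629, 0.777, 0.0, 0.0]
force: [-0.1, 0.2, -1.6]
grip_width: 0.525
finger_force: 41.9
```

```bash
python3 -m creep '{"dp":[[0,0,1],[0,0,1],[0,0,2],[0,0,2]],"twist":[[0,0,0],[0,0,0],[0,0,0],[0,0,0]]}'
```

```text
t: 7.55
tcp_pos: [0.4761, -0.0172, 0.0269]
ee_rot: [0.629, 0.777, -0.0, -0.0]
force: [1.3, -0.1, -3.6]
grip_width: 0.526
finger_force: 41.9
```

```bash
python3 -m creep '{"dp":[[0,0,1],[0,0,1],[0,0,2],[0,0,2]],"twist":[[0,0,0],[0,0,0],[0,0,0],[0,0,0]]}'
```

```text
t: 7.95
tcp_pos: [0.4762, -0.0171, 0.0267]
ee_rot: [0.629, 0.777, 0.0, 0.0]
force: [-8.6, 1.0, 14.8]
grip_width: 0.526
finger_force: 43.5
```

```bash
python3 -m creep '{"dp":[[0,0,-1],[0,0,-1],[0,0,-1],[0,0,-1],[0,0,-1]],"twist":[[0,0,0],[0,0,0],[0,0,0],[0,0,0],[0,0,0]]}' 70; python3 -m creep '{"dp":[[0,0,-10],[0,0,-30],[0,0,-55],[0,0,-85],[0,0,-120]],"twist":[[0,0,0],[0,0,0],[0,0,0],[0,0,0],[0,0,0]]}';python3 - <<'E'
from h import *
print(tool((.523,.261,.2)).round(1),twist_for_yaw(110).round(1))
im=eyes.read_camera('top')
for n in('anvil','tin'):print(n,[(np.round(d['centre'],3),round(d['score'],2)) for d in finder.boxes_of(n,'top')])
b=im[:,:,::-1].copy();k=K('top');o=(150,160);b=crop(b,o,350,130,2.28)
draw(b,k,circ(.476,-.0175,.042,.023),(0,0,255),2.28,o)
draw(b,k,circ(.498,-.115,.028,.038),(0,255,0),2.28,o)
cv2.imwrite('pics/t2.png',b)
E
```

```text
t: 8.45
tcp_pos: [0.4761, -0.0171, 0.0259]
ee_rot: [0.629, 0.777, -0.0, -0.0]
force: [0.4, -0.2, -0.0]
grip_width: 0.818
finger_force: 0.0
t: 8.95
tcp_pos: [0.4757, -0.0171, 0.1473]
ee_rot: [0.629, 0.777, -0.0, -0.0]
force: [1.2, -0.4, 0.5]
grip_width: 0.818
finger_force: 0.0
[262.2 104.1 -52.8] [-0.  0. 82.]
anvil [(array([0.724, 0.132, 0.028]), 0.68), (array([ 0.39 , -0.274,  0.056]), 0.59)]
tin []
```

View pics/t2.png

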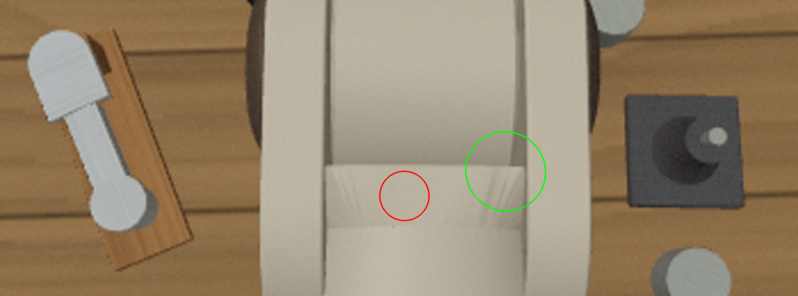

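The arm hides the anvil in this view, but the bare pin shows at zoomed (717,137). Next is the last.

```bash
python3 - <<'E'
from h import *
print(monitor.state()['joints'].round(3))
k=K('top');p=unproj(k,[(150+717.5/2.28,160+136.5/2.28)],.104);print('pin',p)
E
```

```text
[-0.036 -0.105 -0.209  1.461 -0.     1.325]
pin [[ 0.51328058 -0.2923869   0.104     ]]
```

```bash
python3 -m creep '{"dp":[[20,8,-15],[45,18,-30],[80,32,-45],[115,46,-53],[150,60,-53]],"twist":[[0,0,-8],[0,0,-16],[0,0,-24],[0,0,-32],[0,0,-40]]}' 85; python3 - <<'E'
from h import *
t=-twist_for_yaw(110)
print(tool((.523,.261,.2)).round(1),t.round(1), monitor.state()['joints'].round(2))
E
```

```text
t: 9.6
tcp_pos: [0.5039, 0.1435, 0.1996]
ee_rot: [0.323, 0.946, 0.0, 0.0]
force: [0.6, -1.7, -1.0]
grip_width: 0.992
finger_force: 0.0
[ 56.7 104.7  -0.3] [-0.  -0.1 57.7] [ 0.28  0.01 -0.    1.56 -0.    0.94]
```

```bash
python3 -m creep '{"dp":[[12,22,0],[25,46,0],[38,70,0],[48,89,0],[54,100,0]],"twist":[[0,0,-8],[0,0,-16],[0,0,-24],[0,0,-32],[0,0,-40]]}'; python3 - <<'E'
from h import *
print(tool((.523,.261,.2)).round(1),twist_for_yaw(110).round(1), monitor.state()['joints'].round(2))
E
```

```text
t: 10.1
tcp_pos: [0.5224, 0.2555, 0.1976]
ee_rot: [-0.021, 1.0, -0.0, -0.001]
force: [-0.2, -1.1, -0.2]
grip_width: 0.99
finger_force: 0.0
[-0.8  5.4 -2.4] [ -0.   -0.1 -17.6] [0.45 0.15 0.15 1.57 0.   0.41]
```

```bash
python3 -m creep '{"dp":[[0,2,0],[0,4,0],[0,4,0],[0,4,0]],"twist":[[0,0,-8],[0,0,-16],[0,0,-17.5],[0,0,-17.5]]}'; python3 - <<'E'
from h import *
k=K('wrist');im=eyes.read_camera('wrist');b=im[:,:,::-1].copy()
s=monitor.state();print(s['tcp_pos'],s['joints'].round(2),twist_for_yaw(110).round(1))
for n in('last','last_balance'):print(n,[(np.round(d['centre'],3),round(d['score'],2)) for d in finder.boxes_of(n,'wrist')])
heel=np.array([.474,.243]);a=np.radians(20);e=np.array([np.cos(a),np.sin(a)]);n=np.array([-e[1],e[0]])
L=lambda x,y,z:np.r_[heel+x*e+y*n,z]
draw(b,k,circ(*heel,.075,.026),(0,0,255),1,(0,0))
draw(b,k,np.array([L(x,y,.075) for x,y in((.026,.016),(.095,.016),(.095,.03),(.175,.03),(.175,-.03),(.095,-.03),(.095,-.016),(.026,-.016))]),(255,0,0),1,(0,0))
cv2.imwrite('pics/w3raw.png',im[:,:,::-1]);cv2.imwrite('pics/w3.png',b)
E
```

```text
t: 10.5
tcp_pos: [0.5223, 0.2579, 0.1983]
ee_rot: [-0.168, 0.986, -0.0, -0.001]
force: [-0.1, 0.4, -0.2]
grip_width: 0.992
finger_force: 0.0
[0.52241876 0.25786515 0.19851839] [ 0.46  0.15  0.15  1.57 -0.    0.12] [-0.  -0.  -0.7]
last [(array([0.545, 0.266, 0.075]), 0.68)]
last_balance [(array([0.543, 0.268, 0.079]), 0.76)]
```

View pics/w3.png

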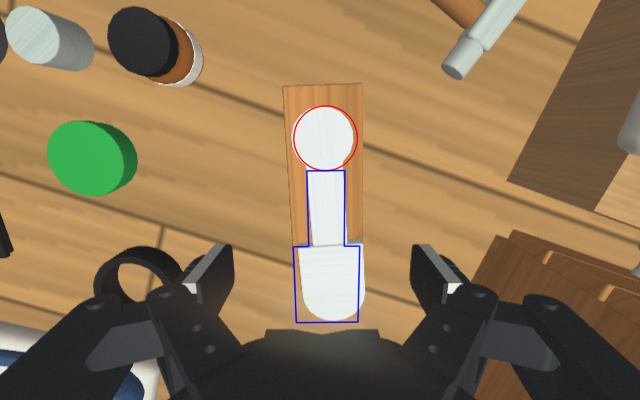

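The heel circle is at about (324,138) and the toe plate's centre line runs through about (332,268), so the last is turned about 3° from my model. The anvil stands upright at (50,38), upper left. I'll refine the last's pose from the raw picture.

```bash
python3 - <<'E'
from h import *
k=K('wrist');im=cv2.imread('pics/w3raw.png');hsv=cv2.cvtColor(im,cv2.COLOR_BGR2HSV)
m=((hsv[...,1]<60)&(hsv[...,2]>170)).astype(np.uint8);m[:,:280]=0;m[:,375:]=0;m[:95]=0;m[330:]=0
m=cv2.morphologyEx(m,cv2.MORPH_OPEN,np.ones((3,3)))
for v in list(range(108,322,8)):
    x=np.where(m[v])[0]
    if len(x):print(v,x.min(),x.max(),np.round(unproj(k,[(x.min()-.5,v),(x.max()+.5,v)],.075)[:,:2],4).tolist())
E
```

```text
108 309 333 [[0.4559, 0.2224], [0.4493, 0.2413]]
116 299 344 [[0.4644, 0.2168], [0.4522, 0.2517]]
124 294 349 [[0.4717, 0.215], [0.4567, 0.2577]]
132 292 352 [[0.4783, 0.2154], [0.4618, 0.2622]]
140 291 352 [[0.4846, 0.2165], [0.4678, 0.2645]]
148 293 351 [[0.4903, 0.2201], [0.4741, 0.2661]]
156 297 346 [[0.4954, 0.2252], [0.4817, 0.2645]]
164 305 342 [[0.4996, 0.2336], [0.489, 0.2637]]
172 306 342 [[0.5057, 0.2366], [0.4954, 0.2661]]
180 307 343 [[0.512, 0.2396], [0.5016, 0.2692]]
188 308 343 [[0.5183, 0.2426], [0.5081, 0.2717]]
196 308 344 [[0.525, 0.2449], [0.5145, 0.275]]
204 309 344 [[0.5315, 0.248], [0.5212, 0.2775]]
212 310 345 [[0.5382, 0.2511], [0.5277, 0.2809]]
220 310 345 [[0.5452, 0.2535], [0.5347, 0.2835]]
228 311 346 [[0.552, 0.2568], [0.5414, 0.2869]]
236 312 346 [[0.5589, 0.2601], [0.5486, 0.2896]]
244 313 362 [[0.566, 0.2634], [0.551, 0.306]]
252 298 363 [[0.5779, 0.2531], [0.5581, 0.3097]]
260 299 363 [[0.5852, 0.2564], [0.5655, 0.3126]]
268 300 363 [[0.5926, 0.2598], [0.5731, 0.3156]]
276 300 364 [[0.6005, 0.2624], [0.5804, 0.3195]]
284 301 364 [[0.6081, 0.2659], [0.5882, 0.3226]]
292 302 364 [[0.6159, 0.2695], [0.5962, 0.3257]]
300 304 363 [[0.6235, 0.274], [0.6045, 0.328]]
308 308 359 [[0.6305, 0.2804], [0.614, 0.3276]]
316 317 349 [[0.6361, 0.2915], [0.6255, 0.3217]]
```

```bash
python3 - <<'E'
from h import *
print(tool((.5215,.261,.064)).round(1),twist_for_yaw(113.7).round(1))
E
```

```text
[-1.000e-01  3.300e+00  1.348e+02] [-0.  -0.  -4.4]
```

```bash
python3 -m creep '{"dp":[[0,3,20],[0,3,50],[0,3,80],[0,3,100],[0,3,105]],"twist":[[0,0,-3],[0,0,-4.4],[0,0,-4.4],[0,0,-4.4],[0,0,-4.4]]}'; python3 - <<'E'
from h import *
print(tool((.5215,.261,.064)).round(1),twist_for_yaw(113.7).round(1))
E
```

```text
t: 11.15
tcp_pos: [0.5204, 0.2601, 0.0914]
ee_rot: [-0.206, 0.979, -0.0, -0.002]
force: [-0.3, -0.9, 0.7]
grip_width: 0.995
finger_force: 0.0
[-1.5  0.4 27.4] [-0.  -0.2  0.1]
```

```bash
python3 -m creep '{"dp":[[-1,0,10],[-1,0,20],[-1,0,27],[-1,0,27],[-1,0,27]],"twist":[[0,0,0],[0,0,0],[0,0,0],[0,0,0],[0,0,0]]}'; python3 -m creep '{"dp":[[0,0,0],[0,0,0],[0,0,0],[0,0,0],[0,0,0]],"twist":[[0,0,0],[0,0,0],[0,0,0],[0,0,0],[0,0,0]]}' 20 30; python3 -m creep '{"dp":[[0,0,0],[0,0,0],[0,0,0],[0,0,0]],"twist":[[0,0,0],[0,0,0],[0,0,0],[0,0,0]]}' 20 80
```

```text
t: 11.65
tcp_pos: [0.5226, 0.2614, 0.0673]
ee_rot: [-0.207, 0.978, 0.0, 0.0]
force: [-0.1, 0.1, 0.3]
grip_width: 0.996
finger_force: 0.0
t: 12.15
tcp_pos: [0.5226, 0.2615, 0.0674]
ee_rot: [-0.207, 0.978, 0.0, 0.0]
force: [-1.5, -0.4, 2.6]
grip_width: 0.369
finger_force: 31.5
t: 12.55
tcp_pos: [0.5227, 0.2615, 0.0675]
ee_rot: [-0.207, 0.978, 0.0, 0.0]
force: [-1.5, -0.3, 5.9]
grip_width: 0.355
finger_force: 79.9
```

```bash
python3 -m creep '{"dp":[[0,0,-3],[0,0,-9],[0,0,-18],[0,0,-30],[0,0,-42]],"twist":[[0,0,0],[0,0,0],[0,0,0],[0,0,0],[0,0,0]]}';python3 -m creep '{"dp":[[0,0,-10],[0,0,-20],[0,0,-30],[0,0,-36],[0,0,-40]],"twist":[[0,0,0],[0,0,0],[0,0,0],[0,0,0],[0,0,0]]}'; python3 -m creep '{"dp":[[0,0,0],[0,0,0]],"twist":[[0,0,0],[0,0,0]]}'; python3 - <<'E'
from h import *
s=monitor.state();print(s['ft_torque'].round(3),s['joints'].round(2))
k=K('wrist');im=eyes.read_camera('wrist');cv2.imwrite('pics/w4.png',im[:,:,::-1])
im=eyes.read_camera('scene');cv2.imwrite('pics/s4.png',im[:,:,::-1])
print([(np.round(d['centre'],3),round(d['score'],2)) for d in finder.boxes_of('anvil','scene')])
E
```

```text
t: 13.05
tcp_pos: [0.5225, 0.2613, 0.1101]
ee_rot: [-0.207, 0.978, -0.0, 0.0]
force: [0.1, -0.5, -5.9]
grip_width: 0.365
finger_force: 79.5
t: 13.55
tcp_pos: [0.5226, 0.2614, 0.1497]
ee_rot: [-0.207, 0.978, 0.0, 0.0]
force: [0.3, -0.1, -6.0]
grip_width: 0.357
finger_force: 79.5
t: 13.75
tcp_pos: [0.5224, 0.2612, 0.1486]
ee_rot: [-0.207, 0.978, -0.0, -0.0]
force: [-0.9, -0.1, -5.4]
grip_width: 0.365
finger_force: 79.5
[-0.053 -0.017 -0.003] [0.46 0.15 0.05 1.47 0.   0.05]
[(array([ 0.405, -0.27 ,  0.054]), 0.94), (array([ 0.662, -0.216,  0.056]), 0.87), (array([ 0.487, -0.024,  0.04 ]), 0.76)]
```

View pics/s4.png

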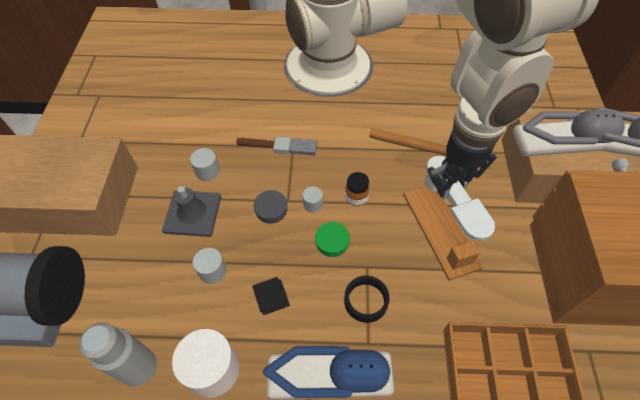

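View pics/w4.png

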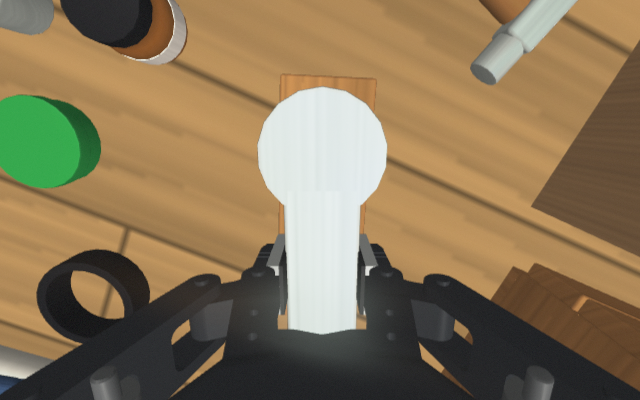

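The scene view shows the last held clear of the rest at about (460,200), and the anvil standing between tin and jar at (313,199). In the wrist view the heel is centred at about (322,149) and 128 px wide. I'll measure the heel's offset in the tool frame and compute the carry.

```bash
cat > heel.py <<'E'
from h import *
from scipy.optimize import least_squares
def heel(png):
    k=K('wrist');s=monitor.state();im=cv2.imread(png);hsv=cv2.cvtColor(im,cv2.COLOR_BGR2HSV)
    m=((hsv[...,1]<60)&(hsv[...,2]>170)).astype(np.uint8);m[:,:240]=0;m[:,405:]=0;m[:70]=0;m[184:]=0
    m=cv2.morphologyEx(m,cv2.MORPH_OPEN,np.ones((5,5)));pts=[]
    for v in range(92,184,4):
        x=np.where(m[v])[0]
        if len(x):pts+=[(x.min()-.5,v),(x.max()+.5,v)]
    P=unproj(k,pts,s['tcp_pos'][2]+.0075)[:,:2]
    f=least_squares(lambda q:np.hypot(*(P-q[:2]).T)-q[2],[*P.mean(0),.026],loss='soft_l1',f_scale=.001).x
    M=R.from_quat(s['ee_rot'])
    return f, M.inv().apply(np.r_[f[:2]-s['tcp_pos'][:2],.0])*1000
def plan(f,pin=(.5147,-.2905)):pass
if __name__=='__main__':
    f,o=heel('pics/w4.png');print('heel world',f,'tool mm',o)
    s=monitor.state()
    # final: closing direction angle c (last yaw = c-90)
    for yaw in(-15,):
        y=np.radians(yaw+90)
        G=R.from_matrix(np.c_[np.cross([np.cos(y),np.sin(y),0],[0,0,-1.]),[np.cos(y),np.sin(y),0],[0,0,-1.]])
        off=G.apply(o/1000)
        tgt=np.array([.5147,-.2905,0])-off;tgt[2]=.104+.04+.0555
        print(yaw,'tcp target',tgt,tool(tgt).round(1),twist_for_yaw(yaw+90).round(1))
E
python3 heel.py
```

```text
heel world [0.4743704  0.23912435 0.02526539] tool mm [ 5.27117566e+01 -7.94080153e-01  4.84401343e-02]
-15 tcp target [ 0.56582117 -0.30337578  0.1995    ] [ 188.9 -533.8  -50.9] [-0.  -0.  38.9]
```

```bash
python3 -m creep '{"dp":[[5,-14,-15],[15,-42,-30],[27,-75,-42],[38,-108,-48],[50,-141,-51]],"twist":[[0,0,2],[0,0,5],[0,0,8],[0,0,11],[0,0,14]]}'; python3 - <<'E'
from h import *
print(tool((.5658,-.3034,.1995)).round(1),twist_for_yaw(75).round(1))
E
```

```text
t: 14.4
tcp_pos: [0.534, 0.1103, 0.2017]
ee_rot: [-0.085, 0.996, 0.0, 0.001]
force: [1.0, -0.6, -5.9]
grip_width: 0.361
finger_force: 80.3
[  38.5 -413.1    2.2] [ 0.   0.1 24.7]
```

```bash
python3 -m creep '{"dp":[[3,-35,0],[7,-73,1],[10,-111,2],[14,-149,2],[17,-187,2]],"twist":[[0,0,3],[0,0,6],[0,0,9],[0,0,12],[0,0,14]]}'; python3 - <<'E'
from h import *
print(tool((.5658,-.3034,.1995)).round(1),twist_for_yaw(75).round(1))
E
```

```text
t: 14.9
tcp_pos: [0.5488, -0.0772, 0.199]
ee_rot: [0.038, 0.999, -0.0, 0.0]
force: [0.8, 1.1, -6.1]
grip_width: 0.36
finger_force: 80.3
[ -33.9 -224.2   -0.5] [-0.   0.  10.7]
```

```bash
python3 -m creep '{"dp":[[-6,-38,0],[-11,-76,0],[-17,-110,0],[-21,-140,0],[-25,-165,0]],"twist":[[0,0,2],[0,0,4],[0,0,6],[0,0,8],[0,0,9]]}'; python3 - <<'E'
from h import *
print(tool((.5658,-.3034,.1995)).round(1),twist_for_yaw(75).round(1))
E
```

```text
t: 15.4
tcp_pos: [0.5617, -0.2438, 0.1987]
ee_rot: [0.116, 0.993, -0.0, 0.0]
force: [0.7, 0.2, -6.1]
grip_width: 0.357
finger_force: 80.3
[-17.7 -57.   -0.8] [-0.   0.   1.7]
```

```bash
python3 -m creep '{"dp":[[-6,-20,0],[-11,-36,0],[-15,-48,0],[-17,-55,0],[-17.5,-57,0]],"twist":[[0,0,1],[0,0,1.7],[0,0,1.7],[0,0,1.7],[0,0,1.7]]}'; python3 -m creep '{"dp":[[0,0,0],[0,0,0],[0,0,0]],"twist":[[0,0,0],[0,0,0],[0,0,0]]}'; python3 - <<'E'
from h import *
import heel
print(tool((.5658,-.3034,.1995)).round(1),twist_for_yaw(75).round(1))
o=(50,140)
w=eyes.read_camera('wrist')[:,:,::-1];cv2.imwrite('pics/w5.png',w);f,ot=heel.heel('pics/w5.png');print('heel',f,ot)
print('tcp',monitor.state()['tcp_pos'])
t=eyes.read_camera('top')[:,:,::-1].copy();s=eyes.read_camera('scene')[:,:,::-1].copy()
im=[]
for i,c,o in((t,'top',(345,130)),(s,'scene',(130,130))):
    k=K(c);a=crop(i,o,200,140,4)
    draw(a,k,circ(.5147,-.2905,.104,.008),(0,0,255),4,o)
    draw(a,k,circ(f[0],f[1],.144,.021),(255,0,0),4,o)
    draw(a,k,circ(f[0],f[1],.207,.026),(0,255,0),4,o)
    if c=='scene': draw(a,k,circ(.476,-.0175,.042,.023),(0,255,255),4,o)
    im.append(cv2.resize(a,(800,560)) )
cv2.imwrite('pics/f5.png',cv2.resize(np.vstack(im),(428,600)));cv2.imwrite('pics/s5.png',im[1])
E
```

```text
t: 15.9
tcp_pos: [0.5665, -0.3011, 0.1979]
ee_rot: [0.129, 0.992, 0.0, -0.0]
force: [-0.3, 0.3, -5.5]
grip_width: 0.36
finger_force: 80.3
t: 16.2
tcp_pos: [0.5666, -0.3002, 0.1982]
ee_rot: [0.128, 0.992, 0.0, 0.0]
force: [-0.1, -0.3, -5.1]
grip_width: 0.359
finger_force: 80.3
[-0.1 -3.3 -1.3] [0.  0.  0.2]
heel [ 0.51605532 -0.28779844  0.0252449 ] [ 5.20396067e+01 -8.33892639e-01 -8.02534837e-03]
tcp [ 0.56659006 -0.30025062  0.19816173]
```

View pics/s5.png

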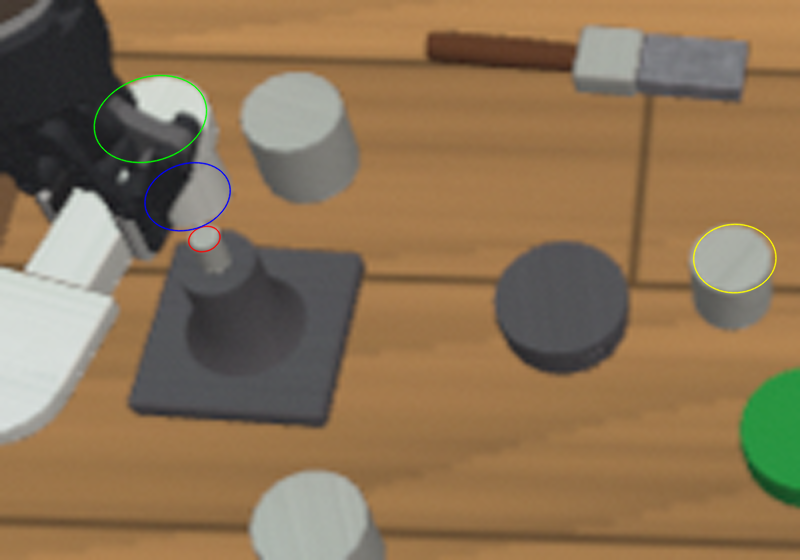

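The scene view shows the pin tip at (204,238) inside its projected circle, and the boss at about (190,195) fitting its projection directly above the pin. The anvil at (733,262) is on its planned spot. A 3 mm correction remains, then I'll settle and hand in.

```bash
python3 -m creep '{"dp":[[0,-1,0],[0,-2,0],[0,-3,0],[0,-3,0],[0,-3,0]],"twist":[[0,0,0],[0,0,0],[0,0,0],[0,0,0],[0,0,0]]}'; python3 -m creep '{"dp":[[0,0,0],[0,0,0],[0,0,0],[0,0,0],[0,0,0]],"twist":[[0,0,0],[0,0,0],[0,0,0],[0,0,0],[0,0,0]]}'; python3 - <<'E'
from h import *
import heel
cv2.imwrite('pics/w6.png',eyes.read_camera('wrist')[:,:,::-1]);f,ot=heel.heel('pics/w6.png');print('heel',f,ot)
s=monitor.state();print(s['joint_vel'].round(3),s['tcp_pos'])
E
```

```text
t: 16.85
tcp_pos: [0.5657, -0.3038, 0.1979]
ee_rot: [0.129, 0.992, 0.0, -0.0]
force: [-0.2, 0.3, -4.8]
grip_width: 0.358
finger_force: 80.3
t: 17.35
tcp_pos: [0.5657, -0.3037, 0.198]
ee_rot: [0.129, 0.992, -0.0, 0.0]
force: [0.2, 0.5, -5.5]
grip_width: 0.36
finger_force: 80.3
heel [ 0.51519826 -0.29122857  0.02525213] [ 5.20482066e+01 -8.27119614e-01  4.76552467e-04]
[ 0.002 -0.001  0.     0.    -0.001 -0.   ] [ 0.56572982 -0.30372903  0.19798663]
```

```bash
python3 -c "
from cell import r
print(r.job_done())"
```

```text
the job is handed in; nothing more can be done
None
```

I handed the job in at about 17 s. The anvil stands upright about midway between the tin and the jar. The last is gripped at its balance point and held level and still, about 4 cm above the bare pin and within about 1 mm of its axis by my measurements. No verdict came back.

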